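# Swing the vacuum chamber's heavy lid over its mouth and stop it there

### The job

Swing the heavy lid of the bench vacuum chamber in on its free-running post until it hangs centred over the chamber mouth, bring it to a standstill there and leave it hanging still with nothing touching it, ready to be lowered; watch it for about five seconds to be sure that it stays put before you finish. Push it gently and slowly by the outer steel rim only (keep off the sight glass, gauge, valve and swing arm on top), never let it run into its end stops, and leave the glassware and other things on the bench where they are.

Things in the scene. Friction and masses are not known exactly. Their poses are not given: they have to be found in the camera images.
- chamber: Fixed bench vacuum chamber: base plate with a swing post and an open steel pot. Origin: foot of the post's axis, on the bench; z up along the post, x from the post to the pot's centre, 240 mm away. Pot 194 mm across, 115 mm tall, rubber gasket on top to 119 mm. Post 40 mm across, its hub 68 mm across up to 201 mm.
- chamber_mouth (a point): Centre of the chamber's mouth, at gasket height (119 mm above the bench).
- lid (a joint): Swing angle of the lid about the post, rad: 0 = centred over the mouth, grows opening (counter-clockwise from above). Stops at -0.35 and 1.75; starts parked at 1.0 to 1.25. Swinging mass about 6.2 kg, inertia about the post nominally 0.36 kg m2 (+-30 %), viscous drag about 0.01 N m s/rad, no dry friction: once pushed it coasts, time constant about 36 s.
- lid_center (a point): Centre of the lid's steel rim, 146 mm above the bench, 240 mm from the post axis. The lid is a round steel disc 200 mm across, too wide to grip; its plain upright rim, 127 to 165 mm above the bench, may be pushed from any side. It hangs 8 mm above the gasket and only swings level.
- topgear: Gear on the lid, not to be touched: sight glass 178 mm across, up to 171 mm above the bench; gauge and valve within 65 mm of the lid's centre, up to 196 mm; white swing arm 44 mm wide from the post's hub to the lid's centre, up to 188 mm. Origin on the post's axis at bench height; x points to the lid's centre, z up.
- beaker: Small glass beaker, bystander, 64 mm across, 75 mm tall, loose; origin under its centre. The lid and the pushing fingertips pass above it.
- jar: White plastic jar with a blue cap, bystander, 60 mm across, 85 mm tall, loose; origin under its centre.
- dish: Closed flat glass dish, bystander, 90 mm across, 16 mm tall, loose; origin under its centre.
- spatula: Spatula 180 mm long lying on the bench, bystander, loose.
- amber: Amber glass bottle with a red cap, bystander, 72 mm across, 150 mm tall, loose; origin under its centre.
- weight: Brass balance weight, bystander, 38 mm across, 50 mm tall, loose; origin under its centre.

How it is judged:
By the outcome, as a careful person would: the job done as asked, in the order asked, and still so for the second after the job is handed in, with the robot touching nothing.
It also fails if it takes over 51 s, if anything falls off the work surface, if the arm or the gripper's body presses on something with over 40 N, if the wrist force passes 120 N, or if a joint passes its speed limit or range.

### The arm

A 6-joint arm with a two-finger parallel gripper is mounted at the origin on the work surface. World frame = base frame: x ahead of the robot, y to its left, z up, the work surface at z = 0. Lengths are in m, angles in rad, forces in N, time in s.
With the tool pointing down it reaches from about 0.275 to 1 m from the base axis. Payload 8.4 kg.
Tool frame: the origin (TCP) lies at the very end of the fingers, on their centre line; the grasp point (between the pads) lies 19 mm behind it; z points along the fingers, y is the line along which they close (so a half turn about z gives the same grasp; the last joint's range is limited). The gripper opens to 85 mm and grips with 20 to 120 N. Pads are 22 mm wide; open, the fingers measure 114 mm over their backs; the gripper's body (76 mm by 85 mm) begins 54 mm behind the grasp point. The pads swing forward as they close: fully open they stand 13 mm farther back than shut.
Start: joints at [-1.125, 0.353, 1.633, -0, 1.155, -0.002], TCP at [0.271, -0.563, 0.231] pointing down, gripper open.
Joint ranges: [-2.63, 2.63], [-0.92, 2.1], [0.06, 2.66], [-1.3, 4.44], [0, 2.69], [-3.02, 3.02]. Speed limits (rad/s): [2.22, 2.22, 2.79, 3.14, 3.14, 3.14].

### API

Orientations are given as a unit quaternion [x, y, z, w].
In Python, from bench import * gives the robot as it stands. The module is installed in compiled form; this text tells all that it offers.
- The arm moves only by the shell command python3 -m handwheel 'ROWS' [FORCE]. ROWS is JSON, a list that holds one entry, the list of rows, each a list of 5 numbers: the closure, from -1 (fully open) to 1 (shut), then the shift along the world's x, y, z as a fraction of full scale, then the turn about the world's z as a fraction of full scale. In form: [[[gripper, tx, ty, tz, roll], ...]]. A call has 1 to 10 rows; each row shifts and turns the commanded pose from where the row before left it; what a row does not reach is not made up. Full scale, the value 1, is 0.05 m for a shift and 5 degrees for a turn. A row lasts 1/10 s, in which the tool goes at most 50 mm and 8.59 degrees, less where a joint would pass 70% of its speed; a pose out of reach is approached as far as the arm can. A call with a number of a shift or a turn outside -1 to 1 is refused whole. A call with a gripper value outside its range is refused whole. The fingers move at their own pace and stop on an object; FORCE is the grip in N (left out, the last holds). Time passes only in rows, so rows that do not move let the fingers close. It gives the time, the measured TCP pose, the force, the opening and the grip force at its end, in the units of the state.
- state(): the state, without advancing time (a new reading comes with each control period).
- grab_frame(name): name is "scene" or "top" or "wrist"; returns a dict with "image" (400x640x3 uint8, blue, green, red), "fov_y" (degrees; the focal length in pixels is half the picture's height over the tangent of half this angle, whatever the lens; pixels are square), "cx", "cy" (the principal point, pixels), "dist" ([k1, k2, p1, p2, k3] as OpenCV has them; the pictures are not rectified), "world_from_camera" (4x4, takes a point from camera to world coordinates); the wrist camera has in their place "tool_from_camera" (4x4, takes a point from camera to tool coordinates, whose origin is the TCP and whose axes are the flange's). Camera axes: x right, y up, looking along -z (the intrinsics and any distortion apply to the point x, -y, -z); pixel columns grow to the right and rows downward; lengths in m; the calibration is good to about 2 mm. A picture is of the moment at which its call begins: read the wrist's pose just before it. There is no depth.
- hand_in(): hands the job in; it is judged then, once.
The state is a dict: "clock": time; "joint_positions": joint angles; "joint_vel": joint speeds; "joint_efforts": joint torques, N m; "eef_pos": TCP position; "tool_rot": TCP orientation; "force": force on the tool from outside, world axes, zero at the start; "torque": the same for the moment, N m; "width": finger opening in m; "grasp_force": force on a finger pad.
Only numpy, scipy, OpenCV 4.12 (cv2) and the standard library are available. Lean on these libraries where they do the work, as an engineer would, in place of code of your own. Each camera call takes 0.05 s, during which the arm holds its last target. There are 200 camera calls.

## Working session

There is one attempt and no reset: what is moved stays moved. The work goes in short steps, Python scripts to look and compute and a shell command to move; the robot and the scene stay as the last step left them, time stands still between calls to the robot, and variables do not carry over. Pictures are saved under pics/ and viewed, at most 10 in all, crops included, and the job is handed in when it is done.

```bash
mkdir -p pics; python3 - <<'E'
from bench import *
import cv2
s=state();print(s['clock'],s['eef_pos'],s['tool_rot'],s['force'],s['width'])
for n in("scene","top"):
    f=grab_frame(n);cv2.imwrite(f"pics/{n}0.png",f["image"]);print(n,f["fov_y"],f["cx"],f["cy"],f["dist"]);print(f["world_from_camera"])
E
```

```text
0.0 [ 0.27041774 -0.56291129  0.23055757] [ 9.75039493e-01  2.22030375e-01 -1.42242397e-04 -6.91849237e-04] [-0.07985176  0.17526185 -0.50042561] 0.08557912839126454
scene 48.03290993523095 313.9931391650613 199.14427337568472 [-0.01859268  0.          0.          0.          0.        ]
[[ 0.3467264  -0.72551046  0.59448749  1.2916517 ]
 [ 0.93780104  0.25624575 -0.23423775 -0.32075651]
 [ 0.01760705  0.6387274   0.76923163  1.02049689]
 [ 0.          0.          0.          1.        ]]
top 46.749842140596556 324.02175794246676 207.50904615651606 [-0.09906266  0.          0.          0.          0.        ]
[[-7.34659775e-03  9.74560526e-01 -2.24004037e-01  2.46790475e-01]
 [-9.99972548e-01 -7.37600629e-03  7.05485073e-04 -3.54285998e-02]
 [-9.64717283e-04  2.24003071e-01  9.74587961e-01  1.62285179e+00]
 [ 0.00000000e+00  0.00000000e+00  0.00000000e+00  1.00000000e+00]]
```

View pics/top0.png

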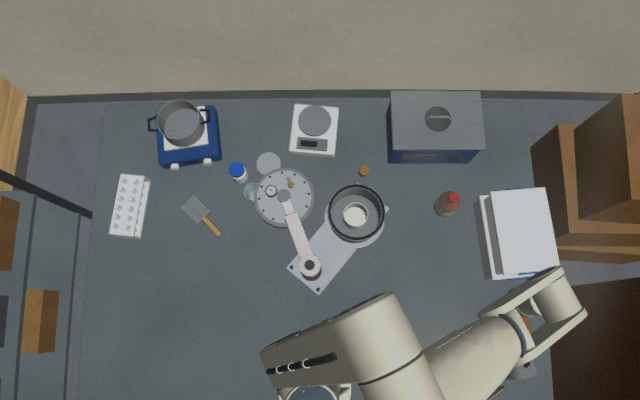

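View pics/scene0.png

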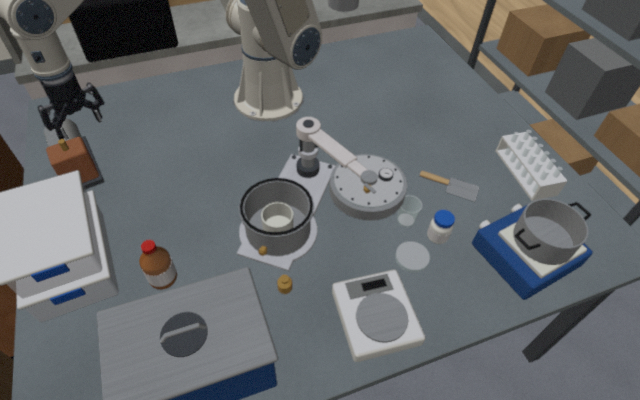

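The top view shows the post hub at about (309,265), the pot's gasket ring at (357,213) and the lid at (284,197). The beaker is half under the lid at (252,190), and the jar is at (238,172). In the scene view the post is at (308,130), the pot at (277,205) and the lid at (369,183).

```bash
cat > h.py <<'E'
from bench import *
import cv2, numpy as np
def ray(f,px,z):
    img=f["image"];F=img.shape[0]/2/np.tan(np.radians(f["fov_y"]/2))
    K=np.array([[F,0,f["cx"]],[0,F,f["cy"]],[0,0,1]])
    u=cv2.undistortPoints(np.array(px,float).reshape(-1,1,2),K,np.array(f["dist"])).reshape(-1,2)
    T=np.array(f["world_from_camera"]);d=np.c_[u[:,0],-u[:,1],-np.ones(len(u))]@T[:3,:3].T
    return T[:3,3]+d*((z-T[2,3])/d[:,2])[:,None]
def circ(p):  # least-squares circle
    A=np.c_[2*p[:,:2],np.ones(len(p))];c=np.linalg.lstsq(A,(p[:,:2]**2).sum(1),rcond=None)[0]
    return c[:2],np.sqrt(c[2]+c[:2]@c[:2])
E
python3 - <<'E'
from h import *
for n,hub,pot,lid in(("top",(309,265),(357,213),(284,197)),("scene",(308,125),(277,205),(369,183))):
    f=grab_frame(n);im=f["image"]
    print(n,"hub",ray(f,[hub],.201)[0],"pot",ray(f,[pot],.119)[0],"lid",ray(f,[lid],.165)[0])
    hsv=cv2.cvtColor(im,cv2.COLOR_BGR2HSV)
    m=(hsv[...,2]<60).astype(np.uint8);cs,_=cv2.findContours(m,cv2.RETR_CCOMP,cv2.CHAIN_APPROX_NONE)
    for c in cs:
        (x,y),r=cv2.minEnclosingCircle(c)
        if np.hypot(x-pot[0],y-pot[1])<45 and len(c)>50:
            w=ray(f,c.reshape(-1,2),.119);print("dark",x,y,r,len(c),circ(w))
    for p in(lid,):
        for dx in range(-40,41,4): print(dx,im[p[1]+8,p[0]+dx],end=' ')
    print()
    a=((hsv[...,2]>190)&(hsv[...,1]<50)).astype(np.uint8);k,l,s,c=cv2.connectedComponentsWithStats(a)
    for i in range(1,k):
        if s[i,4]>100:print(s[i],c[i])
s=cv2.resize(grab_frame("top")["image"][130:310,210:420],None,fx=3.5,fy=3.3,interpolation=cv2.INTER_CUBIC);cv2.imwrite("pics/c1.png",s[:600,:800])
E
```

```text
top hub [0.39283099 0.01099323 0.201     ] pot [ 0.57286775 -0.14609904  0.119     ] lid [0.61792684 0.09342728 0.165     ]
dark 373.5 205.5 14.57748031616211 68 (array([ 0.58902358, -0.17938645]), np.float64(0.04277614253136282))
dark 356.137451171875 211.6303253173828 27.855236053466797 155 (array([ 0.5782834 , -0.14302383]), np.float64(0.09140101179973038))
dark 355.9571533203125 212.24285888671875 27.373781204223633 151 (array([ 0.57800445, -0.14261107]), np.float64(0.08894135347479339))
-40 [112 107  98] -36 [114 108  99] -32 [106 105  95] -28 [129 125 118] -24 [167 162 160] -20 [167 163 158] -16 [165 163 159] -12 [165 162 158] -8 [165 161 157] -4 [164 161 157] 0 [186 187 191] 4 [188 189 192] 8 [180 178 177] 12 [163 161 157] 16 [165 161 158] 20 [163 160 157] 24 [166 162 158] 28 [129 127 121] 32 [107 103  95] 36 [112 108  99] 40 [109 104  94] 
[290 105  48  49 706] [315.16288952 131.1203966 ]
[ 110  175   33   61 1026] [126.4288499  205.24074074]
[135 183  14  53 210] [141.79047619 208.88095238]
[ 481  188   78   91 4674] [522.82156611 231.11189559]
[344 207  22  19 300] [354.55 
[... 435 characters left out ...]
 183 (array([ 0.57992891, -0.14553561]), np.float64(0.09177404131699292))
dark 276.0 206.0 35.057193756103516 173 (array([ 0.57971845, -0.14504654]), np.float64(0.08778314948863614))
-40 [104 102  98] -36 [119 118 116] -32 [133 129 124] -28 [162 157 156] -24 [165 162 160] -20 [166 163 160] -16 [165 161 160] -12 [166 162 160] -8 [168 166 163] -4 [ 64  91 111] 0 [ 77  92 104] 4 [130 126 124] 8 [166 163 161] 12 [167 164 163] 16 [168 165 163] 20 [166 162 160] 24 [167 163 162] 28 [151 146 143] 32 [148 146 143] 36 [126 120 119] 40 [114 111 104] 
[  20  172   70   90 2169] [ 59.5242047  218.25541724]
[389 272  32  71 374] [404.3342246  307.69251337]
[335 283  45  70 627] [351.63157895 318.27910686]
```

View pics/c1.png

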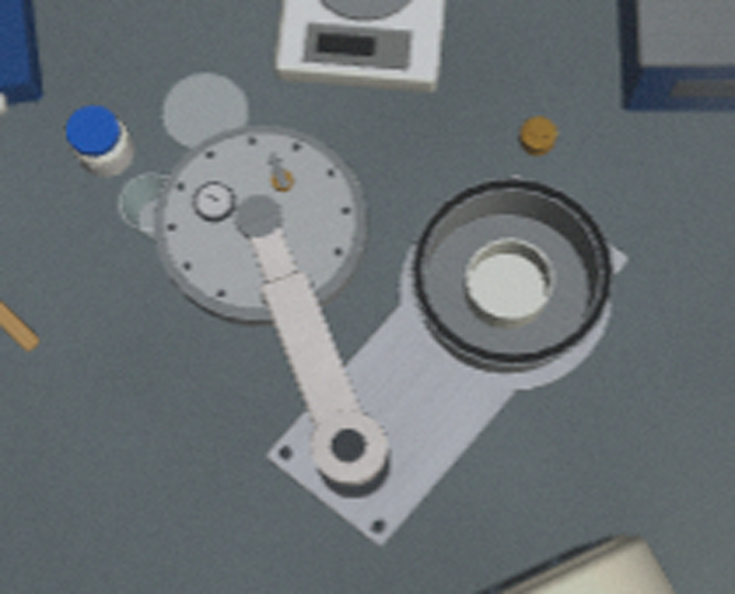

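```bash
python3 -m handwheel '[[[1,0.1,0.3,0,0],[1,0.2,0.6,0,0],[1,0.3,0.8,0,0],[1,0.3,0.8,0,0],[1,0.3,0.8,0,0],[1,0.3,0.8,0,0],[1,0.3,0.8,0,0],[1,0.3,0.8,0,0],[1,0.3,0.8,0,0],[1,0.3,0.8,0,0]]]'
cat >> h.py <<'E'
P=np.array([.393,.011]);POT=np.array([.579,-.144]);A0=np.arctan2(*(POT-P)[::-1])
def lid(n,guess):
    """swing angle from the sight-glass outline (r 89 mm, z 171 mm); guess = angle"""
    f=grab_frame(n);c=state()['clock'];g=cv2.cvtColor(f["image"],cv2.COLOR_BGR2GRAY)
    a=A0+guess;G=P+.24*np.array([np.cos(a),np.sin(a)])
    yy,xx=np.mgrid[0:400,0:640];px=np.c_[xx.ravel(),yy.ravel()]
    W=ray(f,px,.171)[:,:2];R=np.hypot(*(W-G).T).reshape(g.shape)
    m=((g>145)&(R<.125)).astype(np.uint8);m=cv2.morphologyEx(m,cv2.MORPH_OPEN,np.ones((3,3)))
    cs,_=cv2.findContours(m,cv2.RETR_EXTERNAL,cv2.CHAIN_APPROX_NONE);q=max(cs,key=cv2.contourArea).reshape(-1,2)
    w=ray(f,q,.171)[:,:2];k=np.ones(len(w),bool);ctr=G;r=.089
    for tol in(.03,.012,.006,.004,.004):
        k=abs(np.hypot(*(w-ctr).T)-r)<tol;ctr,r=circ(w[k])
        
    d=ctr-P;return c,(np.arctan2(d[1],d[0])-A0+np.pi)%(2*np.pi)-np.pi,np.hypot(*d),r,k.sum(),ctr
E
python3 - <<'E'
from h import *
for n in("top","scene"):print(n,lid(n,1.04))
E
```

```text
clock: 1.25
eef_pos: [0.4055, -0.196, 0.2314]
tool_rot: [0.975, 0.222, 0.0, 0.0]
force: [-0.2, -0.3, 0.5]
width: 0.0005
grasp_force: 0.0
top (1.3, np.float64(1.047308281754768), np.float64(0.2410681743502798), np.float64(0.0854274911943641), np.int64(121), array([0.61923968, 0.09424346]))
scene (1.35, np.float64(1.038510880740354), np.float64(0.23987903104302213), np.float64(0.08678762381919487), np.int64(141), array([0.61884367, 0.09184915]))
```

```bash
python3 -m handwheel '[[[1,0.3,0.8,0,0],[1,0.3,0.8,0,0],[1,0.3,0.85,0,0],[1,0.35,0.9,0,0],[1,0.35,0.9,0,0],[1,0.35,0.9,0,0],[1,0.35,0.9,0,0],[1,0.35,0.9,0,0],[1,0.3,0.8,0,0],[1,0.15,0.4,0,0]]]'; python3 -m handwheel '[[[1,0,0,-0.3,0],[1,0,0,-0.6,0],[1,0,0,-0.6,0],[1,0,0,-0.3,0],[1,0,0,0,0]]]'
```

```text
clock: 2.35
eef_pos: [0.5611, 0.2119, 0.2311]
tool_rot: [0.975, 0.223, 0.0, -0.0]
force: [0.5, -0.7, 0.2]
width: 0.0002
grasp_force: 0.0
clock: 2.85
eef_pos: [0.5586, 0.2072, 0.1388]
tool_rot: [0.975, 0.222, -0.003, 0.0]
force: [-0.4, 0.4, 0.1]
width: -0.0
grasp_force: 0.0
```

```bash
python3 -m handwheel '[[[1,0.02,-0.018,0,-0.05],[1,0.03,-0.027,0,-0.09],[1,0.03,-0.027,0,-0.09],[1,0.03,-0.027,0,-0.09],[1,0.03,-0.028,0,-0.09],[1,0.03,-0.028,0,-0.09],[1,0.03,-0.028,0,-0.09],[1,0.032,-0.03,0,-0.1],[1,0.034,-0.033,0,-0.11],[1,0.036,-0.036,0,-0.12]]]'; python3 - <<'E'
from h import *
for n in("top","scene"):print(n,lid(n,1.04))
print(state()['force'],state()['eef_pos'])
E
```

```text
clock: 3.85
eef_pos: [0.5759, 0.1949, 0.1413]
tool_rot: [0.983, 0.182, 0.0, 0.0]
force: [0.6, 0.2, -0.3]
width: 0.0002
grasp_force: 0.0
top (3.9, np.float64(1.0102037514477544), np.float64(0.23832416441015408), np.float64(0.08072294457371867), np.int64(78), array([0.61956336, 0.08494222]))
scene (3.95, np.float64(1.0144890356622618), np.float64(0.2400087198965061), np.float64(0.08656546855430343), np.int64(143), array([0.62084359, 0.08644193]))
[-0.08716423  0.09121834  0.0146373 ] [0.57598906 0.19475148 0.14125109]
```

```bash
python3 -m handwheel '[[[1,0.04,-0.04,0,-0.12],[1,0.043,-0.044,0,-0.14],[1,0.044,-0.046,0,-0.14],[1,0.044,-0.047,0,-0.14],[1,0.044,-0.048,0,-0.14],[1,0.043,-0.049,0,-0.14],[1,0.043,-0.05,0,-0.14],[1,0.042,-0.051,0,-0.14],[1,0.042,-0.052,0,-0.14],[1,0.042,-0.053,0,-0.14]]]'; python3 - <<'E'
from h import *
print(state()['force'],state()['eef_pos'])
for n in("scene","scene"):print(n,lid(n,0.92))
E
```

```text
clock: 4.95
eef_pos: [0.5972, 0.1708, 0.1412]
tool_rot: [0.992, 0.123, -0.0, 0.0]
force: [-0.4, -0.3, 0.3]
width: -0.0
grasp_force: 0.0
[-0.44253147 -0.29811281  0.25683953] [0.59720658 0.17080149 0.14122146]
scene (5.0, np.float64(0.8963263329750379), np.float64(0.24076876906563527), np.float64(0.08630372393735929), np.int64(149), array([0.62889316, 0.05920804]))
scene (5.05, np.float64(0.8903269649570804), np.float64(0.24066266455134444), np.float64(0.08662003986633537), np.int64(150), array([0.62907405, 0.05777135]))
```

```bash
python3 -m handwheel '[[[1,-0.02,0.04,0.3,0],[1,0,0,0.6,0],[1,0,0,0.6,-0.3],[1,0,-0.2,0.38,-0.6],[1,0,-0.5,0,-0.9],[1,-0.1,-0.75,0,-0.9],[1,-0.1,-0.85,0,-0.9],[1,-0.1,-0.85,0,-0.9],[1,-0.1,-0.85,0,-0.9],[1,-0.1,-0.85,0,-0.9]]]'; python3 -m handwheel '[[[1,-0.1,-0.85,0,-0.9],[1,-0.1,-0.85,0,-0.3],[1,-0.1,-0.6,0,0],[1,-0.05,-0.25,0,0],[1,0,0,-0.3,0],[1,0,0,-0.6,0],[1,0,0,-0.6,0],[1,0,0,-0.38,0]]]'; python3 - <<'E'
from h import *
print(state()['force'],state()['eef_pos'])
for n in("scene","top"):print(n,lid(n,0.65))
E
```

```text
clock: 6.05
eef_pos: [0.5708, -0.0708, 0.2367]
tool_rot: [0.988, -0.152, 0.001, -0.0]
force: [2.0, 0.7, 0.2]
width: 0.0003
grasp_force: 0.0
clock: 6.85
eef_pos: [0.5525, -0.1946, 0.1386]
tool_rot: [0.979, -0.202, -0.001, -0.001]
force: [-0.0, 0.8, -0.1]
width: 0.0
grasp_force: 0.0
[-0.04395811  0.83263241 -0.1176442 ] [ 0.55254177 -0.19461018  0.1385524 ]
scene (6.9, np.float64(0.6462024348278037), np.float64(0.24104326320124728), np.float64(0.08671408541666938), np.int64(149), array([ 0.6337594 , -0.00069464]))
top (6.95, np.float64(0.6471195848839404), np.float64(0.24149338104289167), np.float64(0.08482203415754046), np.int64(120), array([ 6.34219635e-01, -4.95253292e-04]))
```

```bash
python3 -m handwheel '[[[1,0.1,0.09,0,0.2],[1,0.19,0.17,0,0.4],[1,0.19,0.17,0,0.4],[1,0.1,0.09,0,0.2],[1,0,0,0,0],[1,0,0,0,0]]]'; python3 - <<'E'
from h import *
s=state();p=s['eef_pos'][:2]-P;print(s['force'],s['eef_pos'],np.hypot(*p),np.arctan2(p[1],p[0]))
for n in("scene",):print(n,lid(n,0.56))
E
```

```text
clock: 7.55
eef_pos: [0.5826, -0.1708, 0.1414]
tool_rot: [0.989, -0.151, -0.0, 0.0]
force: [0.4, -0.0, -0.1]
width: 0.0001
grasp_force: 0.0
[ 0.42818471 -0.01101461 -0.14073372] [ 0.58263516 -0.1707631   0.14141072] 0.2626772154163884 -0.764205595466229
scene (7.6, np.float64(0.5560480364745408), np.float64(0.24144351995700858), np.float64(0.08667904327168109), np.int64(150), array([ 0.63212516, -0.02237861]))
```

```bash
python3 -m handwheel '[[[1,0,0,0,0],[1,0,0,0,0],[1,0,0,0,0],[1,0,0,0,0],[1,0,0,0,0],[1,0,0,0,0],[1,0,0,0,0],[1,0,0,0,0],[1,-0.011,-0.012,0,-0.03],[1,-0.022,-0.022,0,-0.06]]]';  python3 -m handwheel '[[[1,-0.033,-0.034,0,-0.1],[1,-0.033,-0.034,0,-0.1],[1,-0.034,-0.033,0,-0.1],[1,-0.034,-0.033,0,-0.1],[1,-0.034,-0.033,0,-0.1],[1,-0.034,-0.032,0,-0.1],[1,-0.034,-0.032,0,-0.1],[1,-0.034,-0.032,0,-0.1]]]'; python3 - <<'E'
from h import *
for n in("scene","scene"):print(n,lid(n,0.33))
s=state();p=s['eef_pos'][:2]-P;print(s['force'],s['eef_pos'],np.hypot(*p),np.arctan2(p[1],p[0])+1.146)
E
```

```text
clock: 8.6
eef_pos: [0.5809, -0.1727, 0.1413]
tool_rot: [0.988, -0.155, 0.0, -0.0]
force: [-0.3, 0.1, 0.0]
width: -0.0
grasp_force: 0.0
clock: 9.4
eef_pos: [0.5673, -0.186, 0.1413]
tool_rot: [0.982, -0.189, 0.0, -0.0]
force: [-0.2, -0.2, -0.5]
width: 0.0
grasp_force: 0.0
scene (9.45, np.float64(0.32527602414499723), np.float64(0.2413399729778747), np.float64(0.08712915531700915), np.int64(127), array([ 0.61805475, -0.07615125]))
scene (9.5, np.float64(0.3186878671078688), np.float64(0.24062063672599673), np.float64(0.0874004854875761), np.int64(134), array([ 0.61680664, -0.07736787]))
[-0.44101459 -0.27572856 -0.62098757] [ 0.56715328 -0.18604317  0.1412559 ] 0.262974100082805 0.29901465088375734
```

```bash
python3 -m handwheel '[[[1,-0.034,-0.03,0,-0.1],[1,-0.034,-0.03,0,-0.1],[1,-0.034,-0.029,0,-0.1],[1,-0.034,-0.029,0,-0.1],[1,-0.034,-0.029,0,-0.1],[1,-0.034,-0.028,0,-0.1],[1,-0.03,-0.024,0,-0.08],[1,-0.026,-0.02,0,-0.07],[1,-0.024,-0.018,0,-0.06],[1,-0.024,-0.018,0,-0.06]]]'; python3 - <<'E'
from h import *
for n in("scene",):print(n,lid(n,0.22))
s=state();p=s['eef_pos'][:2]-P;print(s['force'],s['eef_pos'],np.hypot(*p),np.arctan2(p[1],p[0])+1.146)
E
```

```text
clock: 10.5
eef_pos: [0.552, -0.1986, 0.1413]
tool_rot: [0.974, -0.226, 0.0, -0.0]
force: [-0.1, 0.2, 0.2]
width: -0.0001
grasp_force: 0.0
scene (10.55, np.float64(0.21749380051142264), np.float64(0.2421281690414184), np.float64(0.08642760180783857), np.int64(138), array([ 0.60807374, -0.10021753]))
[-2.75221709 -2.21150132  0.51638183] [ 0.55169149 -0.19876178  0.14124854] 0.263026603007851 0.2228721596862917
```

```bash
python3 -m handwheel '[[[1,-0.018,-0.013,0,-0.05],[1,-0.017,-0.012,0,-0.05],[1,-0.017,-0.012,0,-0.05],[1,-0.017,-0.012,0,-0.05],[1,-0.017,-0.012,0,-0.05],[1,-0.017,-0.012,0,-0.05],[1,-0.017,-0.012,0,-0.05],[1,-0.017,-0.012,0,-0.05]]]'; python3 - <<'E'
from h import *
s=state();print(s['force'])
for n in("scene","top"):print(n,lid(n,0.18))
s=state();p=s['eef_pos'][:2]-P;print(s['force'],s['eef_pos'],np.hypot(*p),np.arctan2(p[1],p[0])+1.146)
E
```

```text
clock: 11.35
eef_pos: [0.5451, -0.2035, 0.1413]
tool_rot: [0.97, -0.243, 0.0, -0.0]
force: [-0.2, -0.9, 0.2]
width: 0.0002
grasp_force: 0.0
[-0.24943399 -0.88388349  0.19149883]
scene (11.4, np.float64(0.22793460082901618), np.float64(0.24190359198873057), np.float64(0.08631300735501377), np.int64(147), array([ 0.60902264, -0.0978649 ]))
top (11.45, np.float64(0.21002428743930412), np.float64(0.24014759535205332), np.float64(0.08865136144107282), np.int64(60), array([ 0.60548457, -0.10089805]))
[-0.69559831  0.10870796  0.4042697 ] [ 0.54504308 -0.20348935  0.14127598] 0.26291211263885544 0.19185174667780236
```

```bash
python3 -m handwheel '[[[1,0,0,0,0],[1,0,0,0,0],[1,0,0,0,0],[1,0,0,0,0],[1,0,0,0,0],[1,0,0,0,0]]]'; python3 - <<'E'
from h import *
for n in("scene","top"):print(n,lid(n,0.23))
s=state();p=s['eef_pos'][:2]-P;print(s['force'],s['eef_pos'],np.hypot(*p),np.arctan2(p[1],p[0])+1.146)
E
```

```text
clock: 12.05
eef_pos: [0.5452, -0.2034, 0.1413]
tool_rot: [0.97, -0.243, 0.0, -0.0]
force: [0.8, -0.1, 0.1]
width: -0.0002
grasp_force: 0.0
scene (12.1, np.float64(0.23798771729252444), np.float64(0.24247287892240177), np.float64(0.08651648459265604), np.int64(149), array([ 0.61061707, -0.09593881]))
top (12.15, np.float64(0.24450146110425708), np.float64(0.24091706949944597), np.float64(0.08544876614121504), np.int64(107), array([ 0.60990826, -0.09384199]))
[-0.98660366  0.59405071  0.07491946] [ 0.54519496 -0.20343287  0.14130105] 0.26295391571405524 0.19244714586162515
```

```bash
python3 -m handwheel '[[[1,-0.03,-0.02,0.4,0],[1,0,0,0.7,0],[1,0,0,0.6,0],[1,0.1,0.2,0.2,0.2],[1,0.25,0.5,0,0.3],[1,0.35,0.75,0,0.3],[1,0.4,0.85,0,0],[1,0.4,0.85,0,0],[1,0.4,0.85,0,0],[1,0.25,0.5,0,0]]]'; python3 -m handwheel '[[[1,0.08,0.2,0,0],[1,0,0,-0.2,0],[1,0,0,-0.6,0],[1,0,0,-0.7,0],[1,0,0,-0.4,0],[1,0,0,0,0]]]'; python3 - <<'E'
from h import *
for n in("scene","top"):print(n,lid(n,0.27))
s=state();p=s['eef_pos'][:2]-P;print(s['force'],s['eef_pos'],s['tool_rot'],np.hypot(*p),np.arctan2(p[1],p[0])-.451+.695)
E
```

```text
clock: 13.15
eef_pos: [0.6519, 0.0244, 0.2353]
tool_rot: [0.978, -0.208, -0.0, -0.0]
force: [-0.0, -0.3, -0.5]
width: -0.0005
grasp_force: 0.0
clock: 13.75
eef_pos: [0.6518, 0.0289, 0.1371]
tool_rot: [0.978, -0.21, -0.003, 0.001]
force: [-1.2, -0.2, -0.4]
width: -0.0002
grasp_force: 0.0
scene (13.8, np.float64(0.26255579947624863), np.float64(0.2420690491484837), np.float64(0.0866252798651236), np.int64(134), array([ 0.61281171, -0.09039149]))
top (13.85, np.float64(0.2755359961642676), np.float64(0.2406007564848639), np.float64(0.08567125943808662), np.int64(96), array([ 0.61276808, -0.08693219]))
[-0.13471176  1.28410755  0.33146258] [0.65463989 0.02937428 0.14107509] [ 9.77770455e-01 -2.09677516e-01 -4.76912002e-04  2.21577476e-04] 0.26228428583543667 0.31411226314657875
```

```bash
python3 -m handwheel '[[[1,0.001,-0.014,0,-0.03],[1,0.002,-0.026,0,-0.05],[1,0.002,-0.026,0,-0.05],[1,0.001,-0.026,0,-0.05],[1,0.001,-0.026,0,-0.05],[1,0.001,-0.026,0,-0.05],[1,0.001,-0.026,0,-0.05],[1,0,-0.026,0,-0.05],[1,0,-0.026,0,-0.05],[1,0,-0.026,0,-0.05]]]'; python3 - <<'E'
from h import *
for n in("scene","top"):print(n,lid(n,0.27))
s=state();p=s['eef_pos'][:2]-P;print(s['force'],s['eef_pos'],np.hypot(*p),np.arctan2(p[1],p[0])-.451+.695)
E
```

```text
clock: 14.85
eef_pos: [0.6556, 0.0181, 0.1412]
tool_rot: [0.973, -0.23, -0.0, 0.0]
force: [-0.7, -0.2, -0.5]
width: 0.0004
grasp_force: 0.0
scene (14.9, np.float64(0.26756797245840636), np.float64(0.24259048331696517), np.float64(0.08620441375828496), np.int64(126), array([ 0.61379172, -0.08950452]))
top (14.95, np.float64(0.2680455502193051), np.float64(0.24236102211341984), np.float64(0.0839452584875787), np.int64(90), array([ 0.61363081, -0.0893041 ]))
[0.07501072 0.36565124 0.06259889] [0.65560966 0.01795088 0.14125503] 0.26270163061790464 0.27046228919137294
```

```bash
python3 -m handwheel '[[[1,0,-0.02,0,-0.05],[1,0,-0.026,0,-0.05],[1,0,-0.026,0,-0.05],[1,0,-0.026,0,-0.05],[1,0,-0.026,0,-0.05],[1,0,-0.026,0,-0.05],[1,-0.001,-0.026,0,-0.05],[1,-0.001,-0.026,0,-0.05]]]'; python3 - <<'E'
from h import *
for n in("scene","top"):print(n,lid(n,0.24))
s=state();p=s['eef_pos'][:2]-P;print(s['force'],s['eef_pos'],np.hypot(*p),np.arctan2(p[1],p[0])-.451+.695)
E
```

```text
clock: 15.75
eef_pos: [0.6555, 0.0079, 0.1413]
tool_rot: [0.969, -0.247, 0.0, -0.0]
force: [0.5, -0.3, -0.3]
width: 0.0
grasp_force: 0.0
scene (15.8, np.float64(0.2064017042699997), np.float64(0.24235534584122054), np.float64(0.08623809379729498), np.int64(129), array([ 0.60702752, -0.10270284]))
top (15.85, np.float64(0.2223962107970232), np.float64(0.23990675263096478), np.float64(0.08679757326104094), np.int64(93), array([ 0.6066382 , -0.09815113]))
[0.15445083 0.11035067 0.49626141] [0.65551831 0.00788541 0.1412882 ] 0.2625367843933054 0.2321362813268339
```

```bash
python3 -m handwheel '[[[1,0,0.04,0.5,0],[1,0,0,0.7,0],[1,-0.05,-0.1,0.5,-0.2],[1,-0.25,-0.4,0.1,-0.5],[1,-0.45,-0.7,0,-0.5],[1,-0.52,-0.8,0,-0.5],[1,-0.55,-0.87,0,-0.3],[1,-0.55,-0.87,0,0],[1,-0.4,-0.6,0,0],[1,-0.2,-0.36,0,0]]]'; python3 -m handwheel '[[[1,0,-0.01,-0.3,0],[1,0,0,-0.6,0],[1,0,0,-0.6,0],[1,0,0,-0.3,0]]]'; python3 - <<'E'
from h import *
for n in("scene","top"):print(n,lid(n,0.1))
s=state();p=s['eef_pos'][:2]-P;print(s['force'],s['eef_pos'],np.hypot(*p),np.arctan2(p[1],p[0])+1.141)
E
```

```text
clock: 16.85
eef_pos: [0.5067, -0.2245, 0.2315]
tool_rot: [0.944, -0.331, -0.0, 0.0]
force: [-0.8, 1.3, -0.7]
width: -0.0001
grasp_force: 0.0
clock: 17.25
eef_pos: [0.5073, -0.2226, 0.1391]
tool_rot: [0.944, -0.33, -0.001, -0.0]
force: [0.3, 0.7, 0.6]
width: 0.0001
grasp_force: 0.0
scene (17.3, np.float64(0.1095120484004215), np.float64(0.24238963307634293), np.float64(0.0865025133047547), np.int64(148), array([ 0.59505288, -0.12289312]))
top (17.35, np.float64(0.11840513080536175), np.float64(0.240575940529522), np.float64(0.08390987389126177), np.int64(87), array([ 0.59471488, -0.1201026 ]))
[0.56357435 0.5204806  0.19128824] [ 0.50706372 -0.22231658  0.13917173] 0.25970590736284466 0.024915468523129647
```

```bash
python3 -m handwheel '[[[1,0,0,0,0],[1,0,0,0,0],[1,0,0,0,0],[1,0,0,0,0],[1,0,0,0,0],[1,0,0,0,0],[1,-0.003,-0.0015,0,0],[1,-0.003,-0.0015,0,0],[1,-0.003,-0.0015,0,0],[1,-0.003,-0.0015,0,0]]]'; python3 -m handwheel '[[[1,-0.003,-0.0015,0,0],[1,-0.003,-0.0015,0,0],[1,-0.003,-0.0015,0,0],[1,-0.003,-0.0015,0,0],[1,-0.003,-0.0015,0,0],[1,-0.003,-0.0015,0,0]]]'; python3 - <<'E'
from h import *
for n in("scene","top"):print(n,lid(n,0.02))
s=state();p=s['eef_pos'][:2]-P;print(s['force'],s['eef_pos'],np.hypot(*p),np.arctan2(p[1],p[0])+1.141)
E
```

```text
clock: 18.35
eef_pos: [0.5079, -0.2233, 0.1412]
tool_rot: [0.944, -0.33, -0.0, -0.0]
force: [-0.9, -0.2, 0.3]
width: -0.0001
grasp_force: 0.0
clock: 18.95
eef_pos: [0.5071, -0.2237, 0.1413]
tool_rot: [0.944, -0.33, 0.0, -0.0]
force: [0.1, -0.0, 0.0]
width: -0.0
grasp_force: 0.0
scene (19.0, np.float64(0.02980747576902143), np.float64(0.24242648285528126), np.float64(0.08662725205938947), np.int64(150), array([ 0.58377982, -0.13857827]))
top (19.05, np.float64(0.03943283350980398), np.float64(0.2365048892691214), np.float64(0.0818949705881868), np.int64(69), array([ 0.5805157 , -0.13312642]))
[ 0.33285926  0.12518535 -0.46091327] [ 0.50709887 -0.22369936  0.14129604] 0.2609642521820747 0.022709261590453167
```

```bash
python3 -m handwheel '[[[1,0,0,0,0],[1,0,0,0,0],[1,0,0,0,0],[1,0,0,0,0],[1,0,0,0,0],[1,0,0,0,0],[1,0,0,0,0],[1,0,0,0,0],[1,0,0,0,0],[1,0,0,0,0]]]'; python3 - <<'E'
from h import *
for n in("scene","scene"):print(n,lid(n,0.02))
E
```

```text
clock: 20.05
eef_pos: [0.5071, -0.2237, 0.1413]
tool_rot: [0.944, -0.33, 0.0, 0.0]
force: [-0.7, -0.0, -0.1]
width: -0.0003
grasp_force: 0.0
scene (20.1, np.float64(0.03738331241487103), np.float64(0.24225262297276004), np.float64(0.08642149451489), np.int64(149), array([ 0.58476989, -0.13702245]))
scene (20.15, np.float64(0.0385951664881139), np.float64(0.24221508698579014), np.float64(0.08662775702873197), np.int64(146), array([ 0.58491938, -0.13676704]))
```

```bash
python3 -m handwheel '[[[1,-0.03,-0.02,0.5,0],[1,0,0,0.7,0],[1,0.1,0.1,0.5,0],[1,0.3,0.4,0.1,0],[1,0.45,0.6,0,0],[1,0.55,0.75,0,0],[1,0.6,0.8,0,0],[1,0.5,0.7,0,0],[1,0.3,0.4,0,0],[1,0.15,0.18,0,0]]]'; python3 -m handwheel '[[[1,0,0,-0.3,0],[1,0,0,-0.6,0],[1,0,0,-0.6,0],[1,0,0,-0.3,0]]]'; python3 - <<'E'
from h import *
for n in("scene",):print(n,lid(n,0.05))
s=state();p=s['eef_pos'][:2]-P;print(s['force'],s['eef_pos'],np.hypot(*p),np.arctan2(p[1],p[0])-.451+.695)
E
```

```text
clock: 21.15
eef_pos: [0.6541, -0.026, 0.231]
tool_rot: [0.944, -0.329, 0.0, -0.0]
force: [-0.7, -1.0, 0.1]
width: 0.0003
grasp_force: 0.0
clock: 21.55
eef_pos: [0.6502, -0.0297, 0.1377]
tool_rot: [0.944, -0.331, -0.002, 0.001]
force: [-0.3, -0.0, -1.0]
width: 0.0003
grasp_force: 0.0
scene (21.6, np.float64(0.0475579699608808), np.float64(0.24260176806083836), np.float64(0.0861387295438401), np.int64(127), array([ 0.58654455, -0.13527414]))
[-0.97166699  0.55636047 -1.86588199] [ 0.64970508 -0.02947078  0.13633909] 0.2598757098414516 0.08763225044085066
```

```bash
python3 -m handwheel '[[[1,-0.004,-0.03,0,0],[1,-0.004,-0.03,0,0],[1,-0.003,-0.02,0,0],[1,-0.002,-0.011,0,0],[1,-0.002,-0.011,0,0],[1,-0.002,-0.011,0,0],[1,-0.002,-0.011,0,0],[1,-0.002,-0.011,0,0],[1,-0.002,-0.011,0,0],[1,-0.002,-0.011,0,0]]]'; python3 -m handwheel '[[[1,-0.002,-0.011,0,0],[1,-0.002,-0.011,0,0],[1,-0.002,-0.011,0,0]]]'; python3 - <<'E'
from h import *
for n in("scene",):print(n,lid(n,0.05))
s=state();p=s['eef_pos'][:2]-P;print(s['force'],s['eef_pos'],np.hypot(*p),np.arctan2(p[1],p[0])-.451+.695)
E
```

```text
clock: 22.6
eef_pos: [0.6518, -0.0361, 0.1412]
tool_rot: [0.944, -0.33, -0.0, 0.0]
force: [0.3, -0.4, -0.6]
width: -0.0001
grasp_force: 0.0
clock: 22.9
eef_pos: [0.6515, -0.0377, 0.1413]
tool_rot: [0.944, -0.33, -0.0, -0.0]
force: [0.4, 1.7, -0.3]
width: 0.0002
grasp_force: 0.6
scene (22.95, np.float64(0.0568035905340567), np.float64(0.2428850442241562), np.float64(0.08604223588830306), np.int64(126), array([ 0.58811622, -0.13364717]))
[-0.02186026 -0.78704977 -0.29715562] [ 0.65150411 -0.03775442  0.14127137] 0.2630615327685223 0.057587581562654644
```

```bash
python3 -m handwheel '[[[1,-0.002,-0.011,0,0],[1,-0.002,-0.011,0,0],[1,-0.002,-0.011,0,0],[1,-0.002,-0.011,0,0],[1,-0.002,-0.011,0,0],[1,0,0,0,0]]]'; python3 - <<'E'
from h import *
for n in("scene",):print(n,lid(n,0.05))
s=state();p=s['eef_pos'][:2]-P;print(s['force'],s['eef_pos'],np.hypot(*p),np.arctan2(p[1],p[0])-.451+.695)
E
```

```text
clock: 23.55
eef_pos: [0.651, -0.0405, 0.1413]
tool_rot: [0.944, -0.33, -0.0, 0.0]
force: [0.1, 0.4, -0.6]
width: 0.0001
grasp_force: 0.0
scene (23.6, np.float64(0.04010683055388853), np.float64(0.24292230407155174), np.float64(0.08607049388574), np.int64(121), array([ 0.58570355, -0.13690736]))
[-0.17914772  0.69719149 -0.17970723] [ 0.65099548 -0.04049747  0.14125697] 0.26308488961179427 0.04698324441499646
```

```bash
python3 -m handwheel '[[[1,0.01,0.04,0.5,0],[1,0,0,0.8,0],[1,-0.15,-0.2,0.5,-0.2],[1,-0.4,-0.5,0,-0.3],[1,-0.6,-0.75,0,-0.3],[1,-0.62,-0.77,0,0],[1,-0.62,-0.77,0,0],[1,-0.45,-0.55,0,0],[1,-0.26,-0.3,-0.2,0],[1,0,0,-0.6,0]]]'; python3 -m handwheel '[[[1,0,0,-0.7,0],[1,0,0,-0.3,0],[1,0,0,0,0]]]'; python3 - <<'E'
from h import *
for n in("scene",):print(n,lid(n,0.0))
s=state();p=s['eef_pos'][:2]-P;print(s['force'],s['eef_pos'],np.hypot(*p),np.arctan2(p[1],p[0])+1.145)
E
```

```text
clock: 24.6
eef_pos: [0.4967, -0.2333, 0.1935]
tool_rot: [0.931, -0.364, 0.003, 0.0]
force: [0.1, 0.4, 0.1]
width: 0.0002
grasp_force: 0.0
clock: 24.9
eef_pos: [0.495, -0.2298, 0.1391]
tool_rot: [0.932, -0.363, -0.002, -0.0]
force: [0.2, 0.1, 1.3]
width: 0.0002
grasp_force: 0.0
scene (24.95, np.float64(0.013485327127131796), np.float64(0.2421764946571261), np.float64(0.08681973880184979), np.int64(149), array([ 0.58111889, -0.14151471]))
[0.0786603  0.36426152 0.81519614] [ 0.49598033 -0.23024836  0.14067111] 0.26230844050043484 -0.022347588250855033
```

```bash
python3 -m handwheel '[[[1,0.022,0.01,0,0],[1,0.022,0.01,0,0],[1,0.022,0.01,0,0],[1,0,0,0,0],[1,0,0,0,0],[1,0,0,0,0],[1,-0.0019,-0.0009,0,0],[1,-0.0019,-0.0009,0,0],[1,-0.0019,-0.0009,0,0],[1,-0.0019,-0.0009,0,0]]]'; python3 -m handwheel '[[[1,-0.0019,-0.0009,0,0],[1,-0.0019,-0.0009,0,0],[1,-0.0019,-0.0009,0,0],[1,-0.0019,-0.0009,0,0],[1,-0.0019,-0.0009,0,0],[1,-0.0019,-0.0009,0,0]]]'; python3 - <<'E'
from h import *
for n in("scene","scene"):print(n,lid(n,0.0))
s=state();p=s['eef_pos'][:2]-P;print(s['force'],s['eef_pos'],np.hypot(*p),np.arctan2(p[1],p[0])+1.145)
E
```

```text
clock: 25.95
eef_pos: [0.4994, -0.2291, 0.1412]
tool_rot: [0.932, -0.363, -0.0, -0.0]
force: [-0.2, 0.1, 0.1]
width: 0.0
grasp_force: 0.0
clock: 26.55
eef_pos: [0.4989, -0.2294, 0.1413]
tool_rot: [0.932, -0.363, 0.0, 0.0]
force: [-0.7, 0.3, 0.2]
width: -0.0004
grasp_force: 0.0
scene (26.6, np.float64(-0.013562355289444383), np.float64(0.24242185653256315), np.float64(0.0864089270613976), np.int64(151), array([ 0.57711176, -0.14670611]))
scene (26.65, np.float64(-0.012916226542579068), np.float64(0.24248421196924275), np.float64(0.08641467923475578), np.int64(150), array([ 0.577261  , -0.14662765]))
[-0.2885306   0.50469304 -0.21244442] [ 0.49887407 -0.22941071  0.14128353] 0.2626911323742059 -0.010964159398707762
```

```bash
python3 -m handwheel '[[[1,-0.02,-0.009,0,0],[1,-0.04,-0.018,0,0],[1,-0.03,-0.02,0,0],[1,0,0,0,0],[1,0,0,0,0],[1,0,0,0,0],[1,0,0,0,0]]]'; python3 - <<'E'
from h import *
for n in("scene","top"):print(n,lid(n,0.0))
E
```

```text
clock: 27.35
eef_pos: [0.4945, -0.2317, 0.1413]
tool_rot: [0.932, -0.363, 0.0, -0.0]
force: [0.2, -0.2, -1.0]
width: 0.0002
grasp_force: 0.0
scene (27.4, np.float64(-0.011738388729095384), np.float64(0.24258688992347396), np.float64(0.08641423601894806), np.int64(146), array([ 0.57752464, -0.14647716]))
top (27.45, np.float64(0.0014016165828323324), np.float64(0.2358295303163766), np.float64(0.0823006619406921), np.int64(69), array([ 0.57438069, -0.13972031]))
```

```bash
python3 -m handwheel '[[[1,0,0,0.5,0],[1,0,0,0.8,0],[1,0.15,0.15,0.5,0],[1,0.4,0.45,0,0],[1,0.6,0.7,0,0],[1,0.62,0.75,0,0],[1,0.6,0.74,0,0],[1,0.45,0.56,0,0],[1,0.27,0.34,0,0],[1,0,0,-0.2,0]]]'; python3 -m handwheel '[[[1,0,0,-0.6,0],[1,0,0,-0.7,0],[1,0,0,-0.3,0],[1,0,0,0,0],[1,0,0,0,0]]]'; python3 - <<'E'
from h import *
for n in("scene",):print(n,lid(n,0.0))
s=state();p=s['eef_pos'][:2]-P;print(s['force'],s['eef_pos'],np.hypot(*p),np.arctan2(p[1],p[0])+.242)
E
```

```text
clock: 28.45
eef_pos: [0.6509, -0.0454, 0.222]
tool_rot: [0.932, -0.362, 0.001, -0.001]
force: [0.9, -0.8, 0.9]
width: -0.0001
grasp_force: 0.0
clock: 28.95
eef_pos: [0.6491, -0.048, 0.142]
tool_rot: [0.932, -0.363, 0.0, 0.0]
force: [-0.3, -0.1, 0.0]
width: -0.0004
grasp_force: 0.0
scene (29.0, np.float64(-0.008790319510488587), np.float64(0.2426890846283287), np.float64(0.08627908373139832), np.int64(127), array([ 0.57806602, -0.1459986 ]))
[0.69789047 0.1466432  0.54323872] [ 0.64963866 -0.04789579  0.14276892] 0.2633099257439338 0.016416849230756175
```

```bash
python3 -m handwheel '[[[1,-0.002,-0.01,0,0],[1,-0.002,-0.01,0,0],[1,-0.002,-0.01,0,0],[1,-0.002,-0.01,0,0],[1,-0.002,-0.01,0,0],[1,-0.002,-0.01,0,0],[1,-0.002,-0.01,0,0],[1,-0.002,-0.01,0,0],[1,-0.001,-0.005,0,0],[1,0,0,0,0]]]';python3 -m handwheel '[[[1,0,0,0,0],[1,0,0,0,0],[1,0,0,0,0],[1,0,0,0,0],[1,0,0,0,0],[1,0,0,0,0],[1,0,0,0,0],[1,0,0,0,0],[1,0,0,0,0],[1,0,0,0,0]]]'; python3 - <<'E'
from h import *
for n in("scene","scene"):print(n,lid(n,0.0))
s=state();p=s['eef_pos'][:2]-P;print(s['force'],s['eef_pos'],np.hypot(*p),np.arctan2(p[1],p[0])+.242)
E
```

```text
clock: 30.0
eef_pos: [0.648, -0.0515, 0.1412]
tool_rot: [0.932, -0.363, -0.0, 0.0]
force: [-0.1, 0.4, -0.5]
width: 0.0001
grasp_force: 0.0
clock: 31.0
eef_pos: [0.648, -0.0515, 0.1413]
tool_rot: [0.932, -0.363, -0.0, 0.0]
force: [-0.3, 0.5, -0.7]
width: 0.0004
grasp_force: 0.0
scene (31.05, np.float64(-0.003744930096929444), np.float64(0.24287935670205263), np.float64(0.08624134485880451), np.int64(122), array([ 0.57900149, -0.14518523]))
scene (31.1, np.float64(-0.0037900861140722775), np.float64(0.24289289761574867), np.float64(0.0862425656328022), np.int64(118), array([ 0.57900481, -0.14520234]))
[-0.5706287  -0.03234804 -0.41741703] [ 0.64805815 -0.05150042  0.14131299] 0.2626041937742931 0.001691403485940296
```

```bash
python3 -m handwheel '[[[1,0,-0.004,0,0],[1,0,-0.004,0,0],[1,0,0,0,0],[1,0,0,0,0],[1,0,0,0,0],[1,0,0,0,0],[1,0,0,0,0],[1,0,0,0,0],[1,0,0,0,0],[1,0,0,0,0]]]';python3 -m handwheel '[[[1,0,0,0,0],[1,0,0,0,0],[1,0,0,0,0],[1,0,0,0,0],[1,0,0,0,0],[1,0,0,0,0],[1,0,0,0,0],[1,0,0,0,0],[1,0,0,0,0],[1,0,0,0,0]]]'; python3 - <<'E'
from h import *
for n in("scene","scene"):print(n,lid(n,0.0))
s=state();p=s['eef_pos'][:2]-P;print(s['force'],np.arctan2(p[1],p[0])+.242)
E
```

```text
clock: 32.1
eef_pos: [0.648, -0.0519, 0.1413]
tool_rot: [0.932, -0.363, 0.0, -0.0]
force: [0.3, -0.5, -0.4]
width: 0.0
grasp_force: 0.0
clock: 33.1
eef_pos: [0.648, -0.0519, 0.1413]
tool_rot: [0.932, -0.363, -0.0, 0.0]
force: [0.2, -0.2, -0.1]
width: 0.0002
grasp_force: 0.0
scene (33.15, np.float64(0.00010874816923722719), np.float64(0.24289089320041646), np.float64(0.08599076036176705), np.int64(124), array([ 0.57961086, -0.14447467]))
scene (33.2, np.float64(-0.00032224626195809236), np.float64(0.24270407606140135), np.float64(0.08612542995316404), np.int64(119), array([ 0.57940036, -0.14443544]))
[ 0.51310217  0.53073054 -0.72610617] 0.00020658100051912376
```

```bash
python3 -m handwheel '[[[1,0,0,0,0],[1,0,0,0,0],[1,0,0,0,0],[1,0,0,0,0],[1,0,0,0,0],[1,0,0,0,0],[1,0,0,0,0],[1,0,0,0,0],[1,0,0,0,0],[1,0,0,0,0]]]'; python3 - <<'E'
from h import *
for n in("scene","scene"):print(n,lid(n,0.0))
s=state();print(s['force'])
E
```

```text
clock: 34.2
eef_pos: [0.648, -0.0519, 0.1413]
tool_rot: [0.932, -0.363, 0.0, -0.0]
force: [-0.2, -0.3, 0.7]
width: -0.0001
grasp_force: 0.0
scene (34.25, np.float64(-0.0019765347558893254), np.float64(0.24250358841315917), np.float64(0.08620054881950934), np.int64(123), array([ 0.5789892 , -0.14461493]))
scene (34.3, np.float64(-0.002202770617446337), np.float64(0.24252286258160705), np.float64(0.08616360962895654), np.int64(125), array([ 0.57896877, -0.14466938]))
[-0.85771005 -0.15596882 -0.01113776]
```

```bash
python3 -m handwheel '[[[1,0.01,0.04,0,0],[1,0.01,0.04,0.5,0],[1,0,0,0.8,0],[1,-0.15,-0.2,0.5,0],[1,-0.4,-0.45,0,0],[1,-0.6,-0.7,0,0],[1,-0.62,-0.74,0,0],[1,-0.6,-0.71,0,0],[1,-0.44,-0.54,0,0],[1,-0.22,-0.3,0,0]]]'; python3 -m handwheel '[[[1,0,0,-0.3,0],[1,0,0,-0.6,0],[1,0,0,-0.6,0],[1,0,0,-0.3,0],[1,0,0,0,0],[1,0,0,0,0]]]'; python3 - <<'E'
from h import *
for n in("scene","scene"):print(n,lid(n,0.0))
s=state();p=s['eef_pos'][:2]-P;print(s['force'],s['eef_pos'],np.hypot(*p),np.arctan2(p[1],p[0])+1.142)
E
```

```text
clock: 35.3
eef_pos: [0.4956, -0.2316, 0.2315]
tool_rot: [0.932, -0.364, -0.0, 0.0]
force: [-0.1, 0.1, -0.0]
width: -0.0002
grasp_force: 0.0
clock: 35.9
eef_pos: [0.4978, -0.23, 0.1417]
tool_rot: [0.932, -0.363, 0.0, -0.0]
force: [0.5, 1.0, -0.8]
width: -0.0002
grasp_force: 0.0
scene (35.95, np.float64(-0.0042065697602926555), np.float64(0.24210970767952922), np.float64(0.08648970976543417), np.int64(145), array([ 0.57834019, -0.14477588]))
scene (36.0, np.float64(-0.004441070343661924), np.float64(0.24222588787982172), np.float64(0.08649103346884966), np.int64(143), array([ 0.57839258, -0.14489411]))
[-0.28706408  0.64470785 -0.96144211] [ 0.49835039 -0.23020279  0.14246618] 0.26320617666719126 -0.016997904795232666
```

```bash
python3 -m handwheel '[[[1,0.0092,0.004,0,0],[1,0.0092,0.004,0,0],[1,0.0092,0.004,0,0],[1,0.0092,0.004,0,0],[1,0.0092,0.004,0,0],[1,0,0,0,0],[1,-0.0003,-0.0001,0,0],[1,-0.0003,-0.0001,0,0],[1,-0.0003,-0.0001,0,0],[1,-0.0003,-0.0001,0,0]]]'; python3 -m handwheel '[[[1,-0.0003,-0.0001,0,0],[1,-0.0003,-0.0001,0,0],[1,-0.0003,-0.0001,0,0],[1,-0.0003,-0.0001,0,0],[1,-0.0003,-0.0001,0,0],[1,-0.0003,-0.0001,0,0],[1,-0.0003,-0.0001,0,0],[1,-0.0003,-0.0001,0,0],[1,-0.0003,-0.0001,0,0],[1,-0.0003,-0.0001,0,0]]]';python3 - <<'E'
from h import *
for n in("scene","scene"):print(n,lid(n,0.0))
s=state();p=s['eef_pos'][:2]-P;print(s['force'],s['eef_pos'],np.hypot(*p),np.arctan2(p[1],p[0])+1.142)
E
```

```text
clock: 37.0
eef_pos: [0.4998, -0.2289, 0.1413]
tool_rot: [0.932, -0.363, -0.0, -0.0]
force: [0.4, 0.7, -0.2]
width: 0.0001
grasp_force: 0.0
clock: 38.0
eef_pos: [0.4996, -0.229, 0.1413]
tool_rot: [0.932, -0.363, 0.0, -0.0]
force: [0.3, 0.8, -0.8]
width: -0.0002
grasp_force: 0.0
scene (38.05, np.float64(-0.0066272617753431184), np.float64(0.24239006362854745), np.float64(0.08631724646643102), np.int64(150), array([ 0.57817674, -0.14540498]))
scene (38.1, np.float64(-0.006906782654195087), np.float64(0.24238238038838253), np.float64(0.08646834562769072), np.int64(148), array([ 0.57812715, -0.14545177]))
[-0.09945233  0.00616508 -1.19316672] [ 0.49961162 -0.22897549  0.14127045] 0.26259145407217455 -0.010725634106619308
```

```bash
python3 -m handwheel '[[[1,0.004,0.002,0,0],[1,0.004,0.002,0,0],[1,0.004,0.002,0,0],[1,0,0,0,0],[1,0,0,0,0],[1,0,0,0,0],[1,0,0,0,0],[1,0,0,0,0],[1,0,0,0,0],[1,0,0,0,0]]]'; python3 -m handwheel '[[[1,0,0,0,0],[1,0,0,0,0],[1,0,0,0,0],[1,0,0,0,0],[1,0,0,0,0],[1,0,0,0,0],[1,0,0,0,0],[1,0,0,0,0]]]';python3 - <<'E'
from h import *
for n in("scene","scene"):print(n,lid(n,0.0))
s=state();p=s['eef_pos'][:2]-P;print(s['force'],s['eef_pos'],np.hypot(*p),np.arctan2(p[1],p[0])+1.142)
E
```

```text
clock: 39.1
eef_pos: [0.5002, -0.2287, 0.1413]
tool_rot: [0.932, -0.363, -0.0, -0.0]
force: [0.5, 0.1, 0.2]
width: -0.0003
grasp_force: 0.0
clock: 39.9
eef_pos: [0.5002, -0.2287, 0.1413]
tool_rot: [0.932, -0.363, 0.0, 0.0]
force: [0.3, -0.4, 0.6]
width: 0.0
grasp_force: 0.0
scene (39.95, np.float64(-0.008330089314586786), np.float64(0.24226637587285618), np.float64(0.0866316137137263), np.int64(146), array([ 0.57781579, -0.1456401 ]))
scene (40.0, np.float64(-0.007633956815515486), np.float64(0.24255099158939117), np.float64(0.08654427939106747), np.int64(144), array([ 0.57814203, -0.14569528]))
[-0.17960299  0.40308024 -1.14969253] [ 0.50020733 -0.22868257  0.14127488] 0.26256646188358707 -0.008199338686682323
```

```bash
python3 -m handwheel '[[[1,0,0,0,0],[1,0,0,0,0],[1,0,0,0,0],[1,0,0,0,0],[1,0,0,0,0],[1,0,0,0,0],[1,0,0,0,0],[1,0,0,0,0],[1,0,0,0,0],[1,0,0,0,0]]]';python3 - <<'E'
from h import *
for n in("scene","scene"):print(n,lid(n,0.0))
print(state()['force'])
E
```

```text
clock: 41.0
eef_pos: [0.5002, -0.2287, 0.1413]
tool_rot: [0.932, -0.363, -0.0, -0.0]
force: [0.4, -0.0, -0.3]
width: -0.0001
grasp_force: 0.0
scene (41.05, np.float64(-0.005998005614281876), np.float64(0.2424930475220459), np.float64(0.08655604485477693), np.int64(150), array([ 0.57835384, -0.14535483]))
scene (41.1, np.float64(-0.006437178047709491), np.float64(0.2424322188240817), np.float64(0.08650608842754139), np.int64(146), array([ 0.57823868, -0.14539697]))
[-0.31686713 -0.88500001 -0.45474907]
```

```bash
python3 -m handwheel '[[[1,-0.05,-0.02,0,0],[1,-0.2,-0.1,0,0],[1,-0.4,-0.2,0.1,0],[1,-0.4,-0.3,0.3,0],[1,-0.2,-0.3,0.5,0],[1,0,-0.2,0.5,0],[1,0,0,0.2,0],[1,0,0,0,0],[1,0,0,0,0],[1,0,0,0,0]]]';python3 - <<'E'
from h import *
for n in("scene","top"):print(n,lid(n,0.0))
E
python3 -m handwheel '[[[1,0,0,0,0],[1,0,0,0,0],[1,0,0,0,0],[1,0,0,0,0],[1,0,0,0,0],[1,0,0,0,0],[1,0,0,0,0],[1,0,0,0,0],[1,0,0,0,0],[1,0,0,0,0]]]' >/dev/null; python3 -m handwheel '[[[1,0,0,0,0],[1,0,0,0,0],[1,0,0,0,0],[1,0,0,0,0],[1,0,0,0,0],[1,0,0,0,0],[1,0,0,0,0],[1,0,0,0,0],[1,0,0,0,0],[1,0,0,0,0]]]'
python3 - <<'E'
from h import *
for n in("scene","top"):
    print(n,lid(n,0.0))
    cv2.imwrite(f"pics/{n}9.png",grab_frame(n)["image"][100:300,180:440].repeat(2,0).repeat(2,1))
E
```

```text
clock: 42.1
eef_pos: [0.4371, -0.2838, 0.2199]
tool_rot: [0.932, -0.362, -0.001, -0.0]
force: [-0.0, -0.2, 0.3]
width: -0.0
grasp_force: 0.0
scene (42.15, np.float64(-0.005674104476719677), np.float64(0.24247297802653084), np.float64(0.08652397576877457), np.int64(147), array([ 0.57838913, -0.14528185]))
top (42.2, np.float64(-0.015552542144959158), np.float64(0.23389423484841967), np.float64(0.08670507196762488), np.int64(60), array([ 0.57033213, -0.14151174]))
clock: 44.2
eef_pos: [0.4377, -0.2847, 0.2213]
tool_rot: [0.932, -0.363, 0.0, -0.0]
force: [-0.2, 0.7, -0.1]
width: -0.0001
grasp_force: 0.0
scene (44.25, np.float64(-0.0039918342995535205), np.float64(0.24234896943454554), np.float64(0.08662326772401081), np.int64(146), array([ 0.57855683, -0.14488998]))
top (44.35, np.float64(-0.01881310052443963), np.float64(0.23480558042374383), np.float64(0.08598669312928876), np.int64(61), array([ 0.57052293, -0.14268563]))
```

View pics/scene9.png

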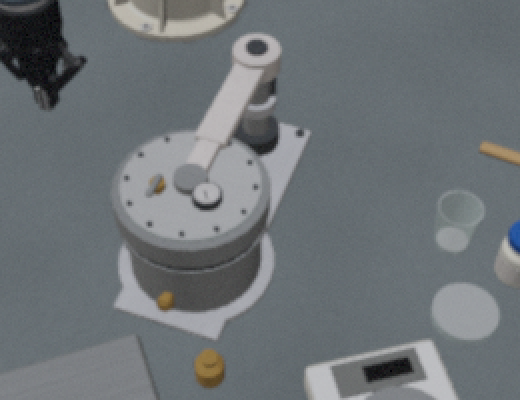

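View pics/top9.png

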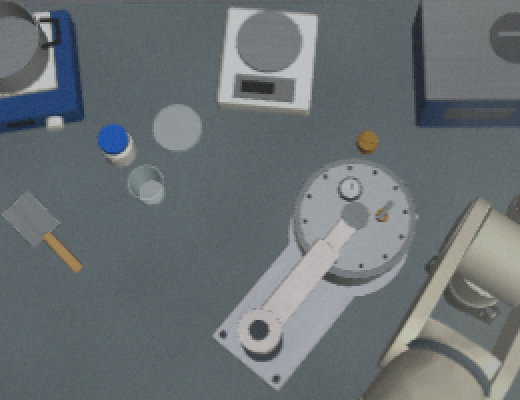

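Both views show the lid centred over the pot, with its hub at crop (355,215) in the top view. Nothing touches it and the bystanders are undisturbed. I'll watch for another two seconds.

```bash
python3 -m handwheel '[[[1,0,0,0,0],[1,0,0,0,0],[1,0,0,0,0],[1,0,0,0,0],[1,0,0,0,0],[1,0,0,0,0],[1,0,0,0,0],[1,0,0,0,0],[1,0,0,0,0],[1,0,0,0,0]]]' >/dev/null; python3 -m handwheel '[[[1,0,0,0,0],[1,0,0,0,0],[1,0,0,0,0],[1,0,0,0,0],[1,0,0,0,0],[1,0,0,0,0],[1,0,0,0,0],[1,0,0,0,0],[1,0,0,0,0],[1,0,0,0,0]]]' >/dev/null
python3 - <<'E'
from h import *
r=lid("scene",0.);print(r)
if abs(r[1])<.008: print(hand_in())
E
```

```text
(46.45, np.float64(-0.0015378857263570467), np.float64(0.24253687431112214), np.float64(0.08658863154392712), np.int64(150), array([ 0.57908298, -0.14455468]))
the job is handed in; nothing more can be done
None
```

The lid hangs free and centred over the chamber mouth, about 0.002 rad from centre by the scene camera. Over the last four or five seconds, with nothing touching it, it drifted towards centre at about 0.001 rad/s. I handed the job in at about 46.5 s.

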